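# Close the open sample tins with the lids of their size

### The arm

A 6-joint arm with a two-finger parallel gripper is mounted at the origin on the work surface. World frame = base frame: x ahead of the robot, y to its left, z up, the work surface at z = 0. Lengths are in mm, angles in rad, forces in N, time in s.
With the tool pointing down it reaches from about 400 to 925 mm from the base axis. Payload 12.5 kg.
Tool frame: the origin (TCP) lies midway between the tips of the shut fingers; the grasp point (between the pads) lies 19 mm behind it; z points along the fingers, y is the line along which they close (so a half turn about z gives the same grasp; the last joint's range is limited). The gripper opens to 95 mm and grips with 3 to 60 N. Pads are 20 mm wide; open, the fingers measure 119 mm over their backs; the gripper's body (75 mm by 180 mm) begins 59 mm behind the grasp point.
Start: joints at [1.023, 0.491, 1.559, -0, 1.092, -0.106], TCP at [267.216, 565.015, 214.661] pointing down, gripper open.
Joint ranges: [-3.1, 3.1], [-0.84, 2.19], [0.05, 2.79], [-1.13, 4.28], [0.06, 2.93], [-2.69, 2.69]. Speed limits (rad/s): [2.22, 2.22, 2.79, 3.14, 3.14, 3.14].

### API

Orientations are given as [roll, pitch, yaw] about the fixed x, y, z axes, in that order (R = Rz(yaw) Ry(pitch) Rx(roll)).
In Python, from cell import state, read_camera, job_done gives the robot as it stands.
- The arm moves only by the tool carry_out, never from a script. Its argument "moves" is a list of rows, each an object with "slide": the shift along the tool's x, y, z as a fraction of full scale, a list of three; "spin": the turn about the tool's z as a fraction of full scale. A call has 1 to 12 rows; each row shifts and turns the commanded pose from where the row before left it, along the tool's axes as they then stand; what a row does not reach is not made up. Full scale, the value 1, is 0.4 m for a shift and 30 degrees for a turn. A row lasts 1/12 s, in which the tool goes at most 41.7 mm and 7.16 degrees, less where a joint would pass 70% of its speed; a pose out of reach is approached as far as the arm can. A call with a number of a shift or a turn outside -1 to 1 is refused whole. A call with a gripper value outside its range is refused whole. "hand" is the closure, from 0 (fully open) to 1 (shut), set as the call begins (left out, the last holds). The fingers move at their own pace and stop on an object; the grip force is fixed at half the most. Time passes only in rows, so rows that do not move let the fingers close. It gives the time, the measured TCP pose, the force, the opening and the grip force at its end, in the units of the state.
- state(): the state, without advancing time (a new reading comes with each control period).
- read_camera(name): name is "side" or "top"; returns a dict with "color" (384x512x3 uint8, red, green, blue), "K" (3x3 intrinsics, pixels), "R" (3x3) and "t" (3): a world point X has camera coordinates R X + t. Camera axes: x right, y down, z forward; pixel columns grow to the right and rows downward; lengths in mm; the calibration is good to about 2 mm. A picture is of the moment at which its call begins. There is no depth.
- job_done(): hands the job in; it is judged then, once.
The state is a dict: "t": time; "joints": joint angles; "qvel": joint speeds; "tau": joint torques, N m; "eef_pos": TCP position; "tcp_rot": TCP orientation; "ft_force": force on the tool from outside, world axes, zero at the start; "moment": the same for the moment, N m; "opening": opening from 0.0 (shut) to 1.0 (fully open); "grip_force": force on a finger pad.
Only numpy, scipy, OpenCV 4.12 (cv2) and the standard library are available. Lean on these libraries where they do the work, as an engineer would, in place of code of your own. Each camera call takes 0.05 s, during which the arm holds its last target. There are 200 camera calls.

### The job

Three open sample tins of three sizes stand about the paint-mixing bench. Close each with the white plug lid of its own size, fully home so that the lid's rim lies flat on the tin's rim all round, and leave the three standing upright on the bench. Do not shift the spare lid that is too big for them, the tin that is already closed, or the roll of masking tape.

Things in the scene. Friction and masses are not known exactly. Their poses are not given: they have to be found in the camera images.
- tin_small: small open sample tin: round, straight-sided, bare steel, empty, standing loose; outside diameter 38 mm, height 40 mm, rim 3 mm wide, so the round mouth is 32 mm wide. Origin at the centre of its underside, z up.
- tin_medium: medium open sample tin: round, straight-sided, bare steel, empty, standing loose; outside diameter 50 mm, height 50 mm, rim 3 mm wide, so the round mouth is 44 mm wide. Origin at the centre of its underside, z up.
- tin_large: large open sample tin: round, straight-sided, bare steel, empty, standing loose; outside diameter 62 mm, height 60 mm, rim 3 mm wide, so the round mouth is 56 mm wide. Origin at the centre of its underside, z up.
- lid_small: small white plug lid, loose, lying plug down: rim 44 mm across, 8 mm thick, over a plug 13 mm deep (29 mm across for 4 mm, then tapering to 20 mm at the foot); 22 mm tall with the 1 mm raised panel on top. Fits the small tin only, dropping in with 1.5 mm play, no snap; home, its rim rests on the tin's rim and overhangs its side by 3 mm. Origin: centre of the plug's foot, z up.
- lid_medium: medium white plug lid, loose, lying plug down: rim 56 mm across, 8 mm thick, over a plug 13 mm deep (41 mm across for 4 mm, then tapering to 32 mm at the foot); 22 mm tall with the 1 mm raised panel on top. Fits the medium tin only, dropping in with 1.5 mm play, no snap; home, its rim rests on the tin's rim and overhangs its side by 3 mm. Origin: centre of the plug's foot, z up.
- lid_large: large white plug lid, loose, lying plug down: rim 68 mm across, 8 mm thick, over a plug 13 mm deep (53 mm across for 4 mm, then tapering to 44 mm at the foot); 22 mm tall with the 1 mm raised panel on top. Fits the large tin only, dropping in with 1.5 mm play, no snap; home, its rim rests on the tin's rim and overhangs its side by 3 mm. Origin: centre of the plug's foot, z up.
- lid_spare: spare white plug lid of the same kind, too large for any of the open tins: rim 80 mm across, 22 mm tall, lying plug down; stays where it is. Origin at the centre of the plug's foot, z up.
- closed_tin: a tin that is already closed: 74 mm across with a paper label, white lid 80 mm across on it, 64 mm tall in all; stays where it is. Origin at the centre of its underside, z up.
- tape: roll of tan masking tape lying flat, 84 mm across, 60 mm hole, 25 mm tall; stays where it is. Origin at the centre of its underside, z up.

How it is judged:
By the outcome, as a careful person would: the job done as asked, in the order asked, and still so for the second after the job is handed in, with the robot touching nothing.
It also fails if it takes over 96 s, if anything falls off the work surface, if the arm or the gripper's body presses on something with over 40 N, if the wrist force passes 120 N, or if a joint passes its speed limit or range.

## Working session

There is one attempt and no reset: what is moved stays moved. The work goes in short steps, Python scripts to look and compute and a tool call to move; the robot and the scene stay as the last step left them, time stands still between calls to the robot, and variables do not carry over. Pictures are saved under pics/ and viewed, at most 14 in all, crops included, and the job is handed in when it is done.

Besides the shell and the picture viewer there is one more tool, called as name(argument=value, ...), one argument or row to a line, values as JSON. carry_out: Moves the arm, as the interface text tells. Shift numbers are shares of 0.4 m and turn numbers shares of 30 degrees, none past 1 either way. Its arguments: {"type":"object","properties":{"moves":{"type":"array"},"hand":{"type":"number"}},"required":["moves"]}

```bash
mkdir -p pics; ls
python3 - <<'E'
from cell import *
import cv2
s=state();print({k:s[k] for k in('t','eef_pos','tcp_rot','opening','ft_force')})
for n in('top','side'):
    c=read_camera(n);cv2.imwrite(f'pics/{n}0.png',cv2.resize(c['color'][:,:,::-1],(800,600)))
    print(n,c['K'].tolist(),c['R'].round(3).tolist(),c['t'].round(1).tolist(),(-c['R'].T@c['t']).round(0))
E
```

```text
pics
{'t': 0.0, 'eef_pos': array([267.07750127, 564.7975663 , 214.0575166 ]), 'tcp_rot': array([-3.14049528e+00, -1.28328376e-04,  2.69981483e+00]), 'opening': 0.9985117422638136, 'ft_force': array([-0.13956076, -0.25901581, -0.62278687])}
top [[355.750356862758, 0.0, 257.1575580704143], [0.0, 355.750356862758, 192.79834367300444], [0.0, 0.0, 1.0]] [[0.002, -1.0, 0.02], [-0.994, -0.004, -0.108], [0.108, -0.02, -0.994]] [-11.4, 515.4, 961.5] [ 408.   10. 1012.]
side [[413.58328547794923, 0.0, 254.91643963344515], [0.0, 413.58328547794923, 191.4312179278617], [0.0, 0.0, 1.0]] [[0.983, -0.184, -0.001], [-0.132, -0.701, -0.701], [0.129, 0.689, -0.713]] [-503.3, 98.0, 992.4] [ 380. -708.  776.]
```

View pics/top0.png

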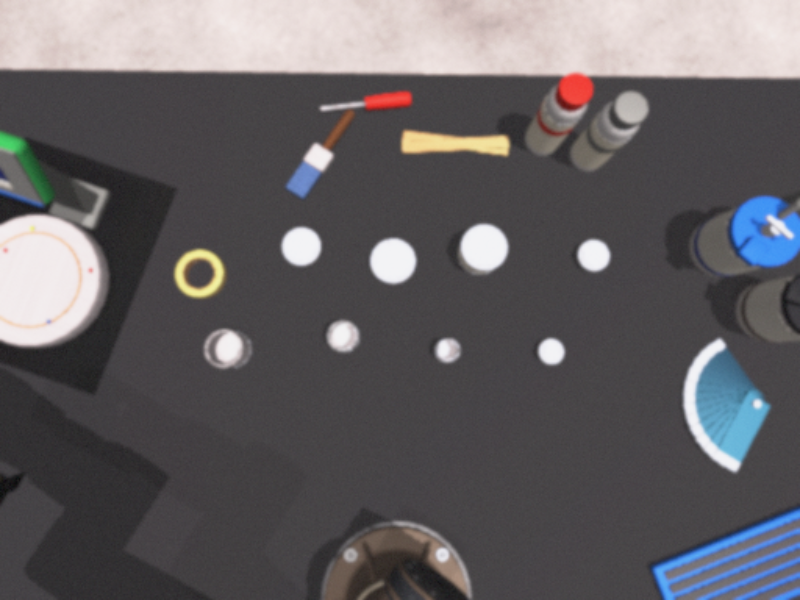

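View pics/side0.png

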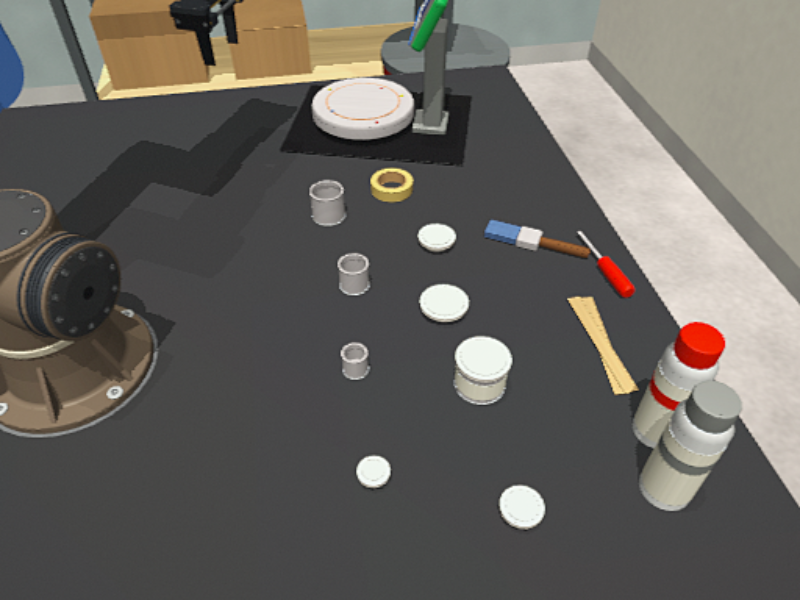

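The top view (800 px scale) shows the lids as large (302,246), spare (393,261), medium (594,255) and small (551,351). The open tins are large (227,349), medium (343,336) and small (448,349), the closed tin is at (484,248) and the tape at (200,274). The side view shows the same layout, with all tins upright.

```bash
cat > h.py <<'E'
from cell import *
import cv2, numpy as np
from scipy.spatial.transform import Rotation as Ro
def ray(c,u,v,z):
    d=c['R'].T@np.linalg.solve(c['K'],[u,v,1]); o=-c['R'].T@c['t']
    return o+d*(z-o[2])/d[2]
def proj(c,p):
    q=c['K']@(c['R']@np.array(p)+c['t']); return q[:2]/q[2]
def togo(p):
    s=state(); d=np.array(p)-s['eef_pos']
    return (Ro.from_euler('xyz',s['tcp_rot']).inv().apply(d)/400).round(4)
def blobs(c,thr=190):
    g=c['color'].min(2); m=(g>thr).astype(np.uint8)
    return [(x.mean(0)[0],x) for x in cv2.findContours(m,0,cv2.CHAIN_APPROX_NONE)[0] if cv2.contourArea(x)>40]
E
python3 - <<'E'
from h import *
for n in('top','side'):
    c=read_camera(n)
    for m,x in blobs(c,170):
        e=cv2.fitEllipse(x); a=cv2.contourArea(x)
        if a<3000: print(n,np.round(e[0],1),np.round(e[1],1),'z20',ray(c,*e[0],20)[:2].round(1))
    im=c['color'][:,:,::-1]
    if n=='top': crop=im[190:250,120:310]; cv2.imwrite('pics/t1.png',cv2.resize(crop,None,fx=4,fy=4,interpolation=2))
    else: crop=im[105:250,185:260]; cv2.imwrite('pics/s1.png',cv2.resize(crop,None,fx=4,fy=4,interpolation=2))
E
```

```text
top [282.8 354.7] [8.  8.5] z20 [ 80.8 -79.3]
top [471.3 258.2] [61.4 79.7] z20 [ 335.7 -606.3]
top [352.5 224.6] [15.1 15.6] z20 [ 428.2 -276.3]
top [285.8 223.7] [12.4 13.6] z20 [430.2 -89.9]
top [146.1 222.4] [15.6 20.3] z20 [432.8 296.7]
top [219.3 214.7] [17.4 17.5] z20 [454.6  95.2]
top [379.7 163. ] [18.5 19.5] z20 [ 603.3 -359.1]
top [251.1 166.5] [27.4 28.1] z20 [591.    7.4]
top [192.4 157.3] [23.3 23.8] z20 [616.4 173.1]
top [309.5 158. ] [28.5 29.2] z20 [ 616.6 -158.6]
top [497.9 145.3] [ 7.9 18.8] z20 [ 657.3 -704.7]
top [203.3 100.2] [14.4 15.8] z20 [783.8 145.6]
top [403.6  68.9] [16.1 17.7] z20 [ 884.7 -440. ]
side [333.7 323.5] [24.8 29. ] z20 [ 600.9 -360.9]
side [437.9 314.8] [15.  34.2] z20 [ 809.6 -381.3]
side [238.6 301. ] [18.5 21. ] z20 [ 426.2 -278.2]
side [450.5 281. ] [29.4 32. ] z20 [ 873.7 -314.6]
side [ 73.  250.6] [ 6.5 10. ] z20 [ 80.1 -85.1]
side [307.1 251. ] [ 9.4 10.2] z20 [ 597.  -183.2]
side [226.2 225.6] [11.9 16.6] z20 [428.6 -76.5]
side [309.1 228.8] [26.7 35.7] z20 [ 618.9 -122.1]
side [284.  192.9] [22.1 30.5] z20 [588.4   3.7]
side [338.5 150.4] [ 9.8 15.7] z20 [779.8 139.3]
side [279.2 150.6] [14.9 23.3] z20 [614.  169.4]
side [231.7  65.9] [32.2 63.2] z20 [551.7 670.2]
```

View pics/t1.png

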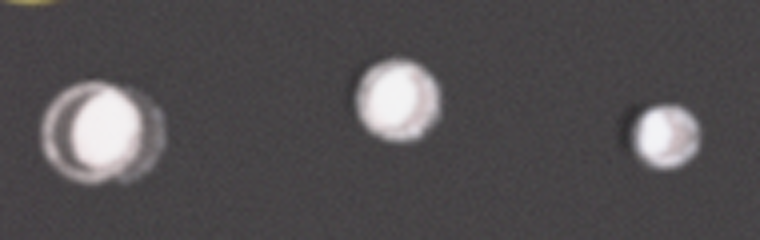

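View pics/s1.png

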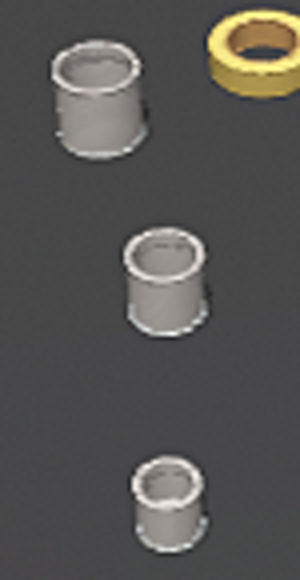

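The top crop puts the rims near (91,132), (396,100) and (664,136) at 4x. The side crop shows clean rim ellipses: large (97.5,67.5), medium (165,254.5) and small (168,482) at 4x. I'll cast both sets to the rim heights.

Run:
```python
from h import *
T=read_camera('top');S=read_camera('side')
for n,h,r,t,s in(('L',60,31,(91,132),(97.5,67.5)),('M',50,25,(396,100),(165,254.5)),('S',40,19,(664,136),(168,482))):
    t=(np.array(t)+.5)/4-.5+[120,190]; s=(np.array(s)+.5)/4-.5+[185,105]
    a=ray(T,*t,h);b=ray(S,*s,h);print(n,a.round(1),b.round(1))
    # predicted rim extents in 4x crops for position b
    th=np.linspace(0,6.28,60)
    for c,o in((T,[120,190]),(S,[185,105])):
        for P in(b,(a+b)/2):
            q=np.array([proj(c,P+[r*np.cos(k),r*np.sin(k),0]) for k in th]); q=(q-o+.5)*4-.5
            print('   ',q.min(0).round(),q.max(0).round())
print('small lid pose go', togo([427.2,-276.5,120]), state()['joints'])
```

```text
L [431.1 295.   60. ] [430.4 289.3  60. ]
    [52. 86.] [147. 180.]
    [48. 86.] [142. 180.]
    [55. 43.] [140.  93.]
    [55. 40.] [140.  91.]
M [453.4  94.5  50. ] [452.2  90.9  50. ]
    [364.  65.] [438. 139.]
    [361.  64.] [436. 138.]
    [127. 229.] [203. 281.]
    [127. 227.] [204. 279.]
S [429.9 -87.3  40. ] [428.4 -91.8  40. ]
    [643. 110.] [698. 166.]
    [639. 109.] [695. 165.]
    [135. 457.] [201. 508.]
    [136. 454.] [202. 504.]
small lid pose go [-1.2611 -1.7305  0.2366] [ 1.02340931e+00  4.91097247e-01  1.55909989e+00 -1.33337010e-05
  1.09167101e+00 -1.05603947e-01]
```

carry_out(
  moves=[
    {"slide": [0, 0, 0.04], "spin": -0.211},
    {"slide": [0, 0, 0.04], "spin": -0.211},
    {"slide": [0, 0, 0.04], "spin": -0.211},
    {"slide": [0, 0, 0.04], "spin": -0.211},
    {"slide": [0, 0, 0], "spin": 0},
  ],
  hand=0,
)

```text
t: 0.72
eef_pos: [266.6, 563.9, 147.8]
tcp_rot: [-3.138, -0.002, -3.137]
ft_force: [-0.4, -0.1, -0.5]
opening: 1.0
grip_force: 0.0
```

carry_out(
  moves=[
    {"slide": [-0.066, -0.074, 0]},
    {"slide": [-0.066, -0.074, 0]},
    {"slide": [-0.066, -0.074, 0]},
    {"slide": [-0.066, -0.074, 0]},
    {"slide": [-0.066, -0.074, 0]},
    {"slide": [-0.066, -0.074, 0]},
    {"slide": [-0.066, -0.074, 0]},
    {"slide": [-0.066, -0.074, 0]},
    {"slide": [-0.066, -0.074, 0]},
    {"slide": [-0.066, -0.074, 0]},
    {"slide": [-0.066, -0.074, 0]},
    {"slide": [-0.066, -0.074, 0]},
  ],
)

```text
$.moves[0]: bad value
```

carry_out(
  moves=[
    {"slide": [-0.04, -0.046, 0.025]},
    {"slide": [-0.039, -0.046, 0.025]},
    {"slide": [0, 0, 0.025]},
    {"slide": [0, 0, 0]},
    {"slide": [0, 0, 0]},
  ],
)

```text
$.moves[0]: bad value
```

Run:
```python
from h import *
s=state();print(s['eef_pos'],s['joints'],togo([615.3,172.0,4]))
S=read_camera('side');cv2.imwrite('pics/s2.png',cv2.resize(S['color'][80:260,180:420,::-1],None,fx=3,fy=3))
```

```text
[266.60983374 563.88925927 147.81173381] [ 1.02331815e+00  5.60743243e-01  1.63030788e+00 -7.95630735e-05
  9.54992406e-01 -5.52520786e-01] [-0.8676 -0.9828  0.3613]
```

View pics/s2.png

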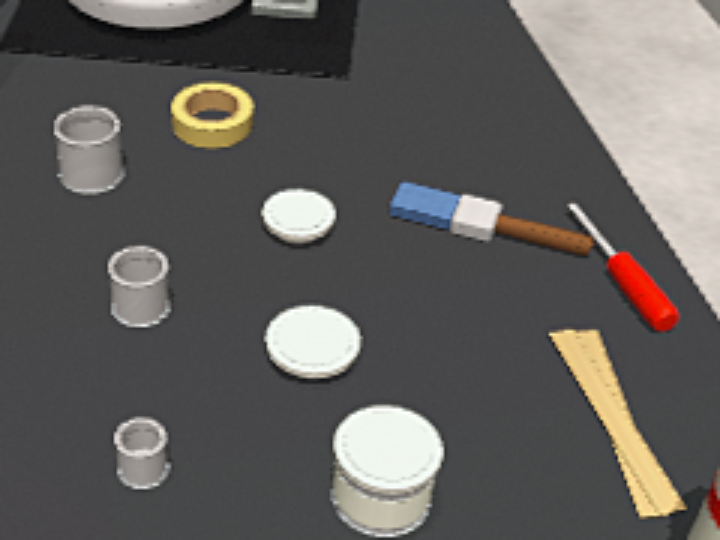

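The calls were refused because the rows had no "spin", so the arm hasn't moved. The picture shows the untouched scene, with the large lid's top at (299,213) in the crop.

carry_out(
  moves=[
    {"slide": [-0.066, -0.074, 0], "spin": 0},
    {"slide": [-0.066, -0.074, 0], "spin": 0},
    {"slide": [-0.066, -0.074, 0], "spin": 0},
    {"slide": [-0.066, -0.074, 0], "spin": 0},
    {"slide": [-0.066, -0.074, 0], "spin": 0},
    {"slide": [-0.066, -0.074, 0], "spin": 0},
    {"slide": [-0.066, -0.074, 0], "spin": 0},
    {"slide": [-0.066, -0.074, 0], "spin": 0},
    {"slide": [-0.066, -0.074, 0], "spin": 0},
    {"slide": [-0.066, -0.074, 0], "spin": 0},
    {"slide": [-0.066, -0.074, 0], "spin": 0},
    {"slide": [-0.066, -0.074, 0], "spin": 0},
  ],
)

```text
t: 1.77
eef_pos: [585.6, 208.2, 152.2]
tcp_rot: [3.141, 0.002, 3.137]
ft_force: [0.5, 1.3, -0.2]
opening: 0.999
grip_force: 0.0
```

carry_out(
  moves=[
    {"slide": [-0.038, -0.047, 0.025], "spin": 0},
    {"slide": [-0.038, -0.047, 0.025], "spin": 0},
    {"slide": [0, 0, 0.05], "spin": 0},
    {"slide": [0, 0, 0.05], "spin": 0},
    {"slide": [0, 0, 0], "spin": 0},
    {"slide": [0, 0, 0], "spin": 0},
  ],
)

```text
t: 2.27
eef_pos: [614.6, 172.3, 91.2]
tcp_rot: [3.142, -0.0, 3.139]
ft_force: [-0.2, 0.1, 0.3]
opening: 1.001
grip_force: 0.0
```

Run:
```python
from h import *
s=state();print(s['eef_pos'],s['joints'],togo([615.3,172.0,4]))
S=read_camera('side');cv2.imwrite('pics/s3.png',cv2.resize(S['color'][80:200,220:340,::-1],None,fx=4,fy=4))
```

```text
[614.57956956 172.26001132  91.17412654] [ 1.69807946e-01  6.45845991e-01  1.64090710e+00  1.10892618e-04
  8.55302973e-01 -1.39838667e+00] [-0.0019 -0.0006  0.2179]
```

View pics/s3.png

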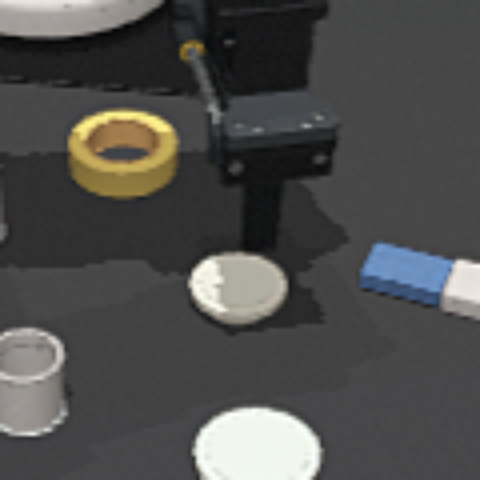

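The crop shows the hand above the large lid, whose top is at about (238,285). The visible finger lines up with it in x, so I'll go down and grip.

carry_out(
  moves=[
    {"slide": [0, 0, 0.06], "spin": 0},
    {"slide": [0, 0, 0.06], "spin": 0},
    {"slide": [0, 0, 0.05], "spin": 0},
    {"slide": [0, 0, 0.03], "spin": 0},
    {"slide": [0, 0, 0.016], "spin": 0},
    {"slide": [0, 0, 0], "spin": 0},
    {"slide": [0, 0, 0], "spin": 0},
  ],
)

```text
t: 2.9
eef_pos: [615.0, 172.5, 5.3]
tcp_rot: [3.141, 0.001, -3.142]
ft_force: [-0.9, 0.2, 0.5]
opening: 1.002
grip_force: 0.0
```

carry_out(
  moves=[
    {"slide": [0, 0, 0], "spin": 0},
    {"slide": [0, 0, 0], "spin": 0},
    {"slide": [0, 0, 0], "spin": 0},
    {"slide": [0, 0, 0], "spin": 0},
    {"slide": [0, 0, 0], "spin": 0},
    {"slide": [0, 0, 0], "spin": 0},
    {"slide": [0, 0, 0], "spin": 0},
    {"slide": [0, 0, 0], "spin": 0},
  ],
  hand=1,
)

```text
t: 3.57
eef_pos: [614.7, 172.3, 4.6]
tcp_rot: [3.141, 0.001, -3.142]
ft_force: [-1.1, 0.3, 5.0]
opening: 0.702
grip_force: 30.0
```

carry_out(
  moves=[
    {"slide": [0, 0, -0.04], "spin": 0},
    {"slide": [0, 0, -0.06], "spin": 0},
    {"slide": [0, 0, -0.08], "spin": 0},
    {"slide": [0, 0, -0.07], "spin": 0},
    {"slide": [0.066, 0.043, 0], "spin": 0},
    {"slide": [0.066, 0.043, 0], "spin": 0},
    {"slide": [0.066, 0.043, 0], "spin": 0},
    {"slide": [0.066, 0.043, 0], "spin": 0},
    {"slide": [0.066, 0.043, 0], "spin": 0},
    {"slide": [0.066, 0.043, 0], "spin": 0},
    {"slide": [0.064, 0.041, 0], "spin": 0},
    {"slide": [0, 0, 0], "spin": 0},
  ],
)

```text
t: 4.57
eef_pos: [426.3, 293.4, 104.1]
tcp_rot: [-3.141, -0.002, -3.139]
ft_force: [0.5, 1.1, -0.9]
opening: 0.705
grip_force: 30.0
```

carry_out(
  moves=[
    {"slide": [0, 0, 0.025], "spin": 0},
    {"slide": [0, 0, 0.02], "spin": 0},
    {"slide": [0, 0, 0], "spin": 0},
    {"slide": [0, 0, 0], "spin": 0},
  ],
)

```text
t: 4.9
eef_pos: [430.9, 291.1, 85.2]
tcp_rot: [-3.141, -0.001, 3.14]
ft_force: [-0.8, -0.5, 0.1]
opening: 0.706
grip_force: 30.0
```

Run:
```python
from h import *
s=state();p=s['eef_pos'];print(p,s['opening'],s['ft_force'],togo([430.7,292,70]))
S=read_camera('side')
for q in ([p[0],p[1],p[2]+17],[430.7,292,60]): print((proj(S,q)-[150,60]+.5)*5-.5)
cv2.imwrite('pics/s4.png',cv2.resize(S['color'][60:170,150:290,::-1],None,fx=5,fy=5))
```

```text
[430.90744231 291.12483195  85.23671092] 0.7064413092818774 [-0.79838827 -0.47647539  0.06520907] [0.0005 0.0022 0.0381]
[291.62368546 246.45797691]
[297.01792685 306.69581167]
```

View pics/s4.png

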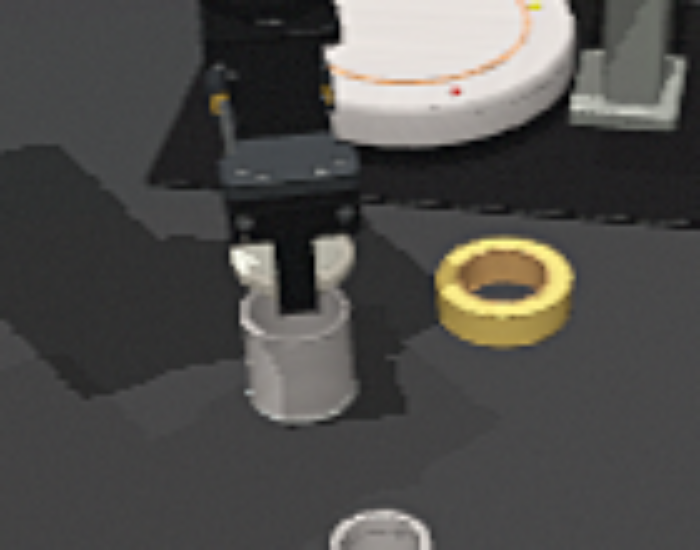

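The lid at (293,262) hangs right above the tin mouth at (296,312), aligned to within about 1–2 mm. I'll lower it.

carry_out(
  moves=[
    {"slide": [0.003, 0.002, 0.025], "spin": 0},
    {"slide": [0, 0, 0.02], "spin": 0},
    {"slide": [0, 0, 0.01], "spin": 0},
    {"slide": [0, 0, 0.01], "spin": 0},
    {"slide": [0, 0, 0.01], "spin": 0},
    {"slide": [0, 0, 0], "spin": 0},
    {"slide": [0, 0, 0], "spin": 0},
  ],
)

```text
t: 5.53
eef_pos: [429.2, 292.7, 56.1]
tcp_rot: [-3.142, -0.0, -3.141]
ft_force: [-0.5, 0.3, -0.3]
opening: 0.707
grip_force: 30.0
```

carry_out(
  moves=[
    {"slide": [0, 0, 0.005], "spin": 0},
    {"slide": [0, 0, 0.005], "spin": 0},
    {"slide": [0, 0, 0], "spin": 0},
    {"slide": [0, 0, 0], "spin": 0},
  ],
)

```text
t: 5.87
eef_pos: [429.3, 292.7, 52.3]
tcp_rot: [3.141, 0.0, -3.141]
ft_force: [0.0, 0.3, -1.0]
opening: 0.706
grip_force: 30.0
```

carry_out(
  moves=[
    {"slide": [0, 0, 0], "spin": 0},
    {"slide": [0, 0, 0], "spin": 0},
    {"slide": [0, 0, 0], "spin": 0},
    {"slide": [0, 0, 0], "spin": 0},
    {"slide": [0, 0, 0], "spin": 0},
    {"slide": [0, 0, 0], "spin": 0},
  ],
  hand=0,
)

```text
t: 6.37
eef_pos: [429.3, 292.6, 52.3]
tcp_rot: [3.142, 0.0, -3.141]
ft_force: [0.9, -0.9, -0.0]
opening: 0.992
grip_force: 0.0
```

carry_out(
  moves=[
    {"slide": [0, 0, -0.03], "spin": 0},
    {"slide": [0, 0, -0.06], "spin": 0},
    {"slide": [0, 0, -0.08], "spin": 0},
    {"slide": [0, 0, -0.08], "spin": 0},
    {"slide": [-0.05, -0.05, 0], "spin": 0},
    {"slide": [-0.06, -0.08, 0], "spin": 0},
    {"slide": [-0.06, -0.08, 0], "spin": 0},
    {"slide": [-0.06, -0.08, 0], "spin": 0},
    {"slide": [-0.06, -0.08, 0], "spin": 0},
    {"slide": [-0.04, -0.08, 0], "spin": 0},
    {"slide": [-0.03, -0.09, 0], "spin": 0},
    {"slide": [0, 0, 0], "spin": 0},
  ],
)

```text
t: 7.37
eef_pos: [575.2, 71.4, 152.0]
tcp_rot: [-3.141, 0.001, 3.138]
ft_force: [-0.4, -0.1, -0.9]
opening: 0.999
grip_force: 0.0
```

Run:
```python
from h import *
s=state();p=s['eef_pos'];print(p,s['joints'].round(2),togo([602.1,-359.7,100]))
S=read_camera('side')
print((proj(S,[430,292,68])-[150,60]+.5)*5-.5)
cv2.imwrite('pics/s5.png',cv2.resize(S['color'][60:170,150:290,::-1],None,fx=5,fy=5))
```

```text
[575.24962711  71.44879187 151.95874662] [ 0.01  0.5   1.74 -0.    0.9  -1.56] [-0.0713 -1.0775  0.1308]
[294.71667865 295.49637998]
```

View pics/s5.png

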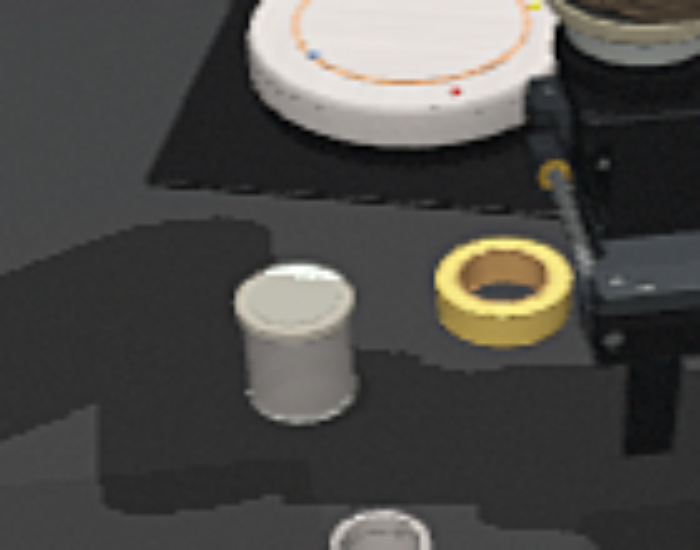

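The large tin is closed, with its lid level at (294,298) on the upright tin. Next is the medium lid.

carry_out(
  moves=[
    {"slide": [-0.006, -0.09, 0], "spin": 0},
    {"slide": [-0.006, -0.09, 0], "spin": 0},
    {"slide": [-0.006, -0.09, 0], "spin": 0},
    {"slide": [-0.006, -0.09, 0], "spin": 0},
    {"slide": [-0.006, -0.09, 0], "spin": 0},
    {"slide": [-0.006, -0.09, 0], "spin": 0},
    {"slide": [-0.006, -0.09, 0], "spin": 0},
    {"slide": [-0.006, -0.09, 0], "spin": 0},
    {"slide": [-0.006, -0.09, 0], "spin": 0},
    {"slide": [-0.006, -0.09, 0], "spin": 0},
    {"slide": [-0.006, -0.09, 0], "spin": 0},
    {"slide": [0, 0, 0], "spin": 0},
  ],
)

```text
t: 8.42
eef_pos: [599.8, -324.0, 151.8]
tcp_rot: [-3.14, 0.001, 3.139]
ft_force: [0.5, -0.1, 0.3]
opening: 1.002
grip_force: 0.0
```

Run:
```python
from h import *
s=state();print(s['eef_pos'],s['joints'].round(2),togo([602.1,-359.7,4.5]))
```

```text
[ 599.75941395 -324.04873126  151.79790291] [-0.59  0.63  1.47 -0.    1.03 -2.16] [-0.0058 -0.0886  0.3684]
```

carry_out(
  moves=[
    {"slide": [-0.006, -0.089, 0], "spin": 0},
    {"slide": [0, 0, 0.09], "spin": 0},
    {"slide": [0, 0, 0.09], "spin": 0},
    {"slide": [0, 0, 0.07], "spin": 0},
    {"slide": [0, 0, 0.05], "spin": 0},
    {"slide": [0, 0, 0.03], "spin": 0},
    {"slide": [0, 0, 0.02], "spin": 0},
    {"slide": [0, 0, 0.018], "spin": 0},
    {"slide": [0, 0, 0], "spin": 0},
    {"slide": [0, 0, 0], "spin": 0},
  ],
)

```text
t: 9.25
eef_pos: [602.6, -354.9, 5.8]
tcp_rot: [-3.141, 0.001, -3.141]
ft_force: [-0.3, 0.0, -0.1]
opening: 1.0
grip_force: 0.0
```

carry_out(
  moves=[
    {"slide": [0, 0, 0], "spin": 0},
    {"slide": [0, 0, 0], "spin": 0},
    {"slide": [0, 0, 0], "spin": 0},
    {"slide": [0, 0, 0], "spin": 0},
    {"slide": [0, 0, 0], "spin": 0},
    {"slide": [0, 0, 0], "spin": 0},
    {"slide": [0, 0, 0], "spin": 0},
    {"slide": [0, 0, 0], "spin": 0},
  ],
  hand=1,
)

```text
t: 9.92
eef_pos: [602.2, -355.0, 5.1]
tcp_rot: [3.142, 0.0, -3.141]
ft_force: [-0.2, -0.1, 0.6]
opening: 0.575
grip_force: 30.0
```

carry_out(
  moves=[
    {"slide": [0, 0, -0.04], "spin": 0},
    {"slide": [0, 0, -0.06], "spin": 0},
    {"slide": [0, 0, -0.08], "spin": 0},
    {"slide": [0, 0, -0.07], "spin": 0},
    {"slide": [0.028, 0.08, 0], "spin": 0},
    {"slide": [0.028, 0.08, 0], "spin": 0},
    {"slide": [0.028, 0.08, 0], "spin": 0},
    {"slide": [0.028, 0.08, 0], "spin": 0},
    {"slide": [0.028, 0.08, 0], "spin": 0},
    {"slide": [0.028, 0.08, 0], "spin": 0},
    {"slide": [0.028, 0.08, 0], "spin": 0},
    {"slide": [0.028, 0.08, 0], "spin": 0},
  ],
)

```text
t: 10.92
eef_pos: [511.7, -97.6, 105.1]
tcp_rot: [3.142, 0.0, 3.141]
ft_force: [0.6, 0.4, 0.1]
opening: 0.576
grip_force: 30.0
```

carry_out(
  moves=[
    {"slide": [0.026, 0.08, 0], "spin": 0},
    {"slide": [0.026, 0.08, 0], "spin": 0},
    {"slide": [0.026, 0.08, 0], "spin": 0},
    {"slide": [0.026, 0.08, 0], "spin": 0},
    {"slide": [0.026, 0.08, 0], "spin": 0},
    {"slide": [0.02, 0.08, 0.03], "spin": 0},
    {"slide": [0, 0, 0.03], "spin": 0},
    {"slide": [0, 0, 0], "spin": 0},
    {"slide": [0, 0, 0], "spin": 0},
  ],
)

```text
t: 11.67
eef_pos: [452.4, 93.1, 81.0]
tcp_rot: [-3.142, -0.001, -3.141]
ft_force: [0.2, 0.0, -0.7]
opening: 0.58
grip_force: 30.0
```

Run:
```python
from h import *
s=state();print(s['eef_pos'],s['opening'],togo([452.0,92.7,52.0]))
```

```text
[452.39957738  93.12721471  80.96370712] 0.5801295602317459 [ 0.0009 -0.0011  0.0724]
```

Run:
```python
from h import *
S=read_camera('side');p=state()['eef_pos']
for q in (p+[0,0,16],[452.4,93.1,50]): print((proj(S,q)-[170,100]+.5)*5-.5)
cv2.imwrite('pics/s6.png',cv2.resize(S['color'][100:210,170:290,::-1],None,fx=5,fy=5))
```

```text
[277.31502284 271.45130667]
[281.14977018 340.38062188]
```

View pics/s6.png

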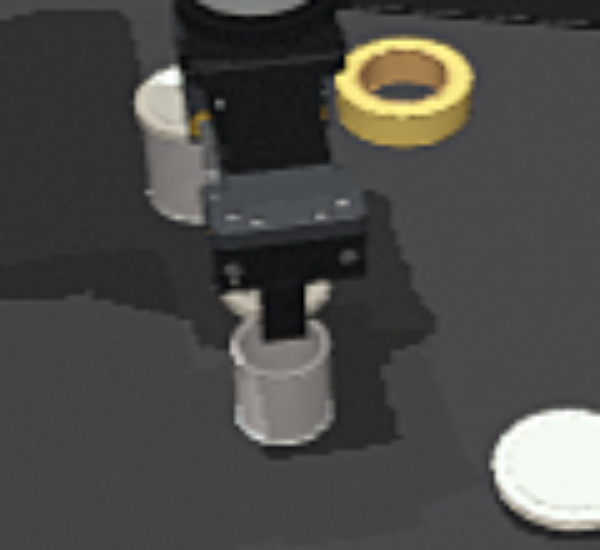

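The lid at about (275,290) is over the mouth at (281,342), with roughly 1 mm to correct in x.

carry_out(
  moves=[
    {"slide": [-0.002, 0, 0.03], "spin": 0},
    {"slide": [0, 0, 0.02], "spin": 0},
    {"slide": [0, 0, 0.014], "spin": 0},
    {"slide": [0, 0, 0.011], "spin": 0},
    {"slide": [0, 0, 0.01], "spin": 0},
    {"slide": [0, 0, 0.005], "spin": 0},
    {"slide": [0, 0, 0.005], "spin": 0},
    {"slide": [0, 0, 0], "spin": 0},
    {"slide": [0, 0, 0], "spin": 0},
  ],
)

```text
t: 12.47
eef_pos: [453.3, 93.1, 43.1]
tcp_rot: [3.142, 0.0, -3.142]
ft_force: [-0.7, 1.0, -0.1]
opening: 0.581
grip_force: 30.0
```

carry_out(
  moves=[
    {"slide": [0, 0, 0], "spin": 0},
    {"slide": [0, 0, 0], "spin": 0},
    {"slide": [0, 0, 0], "spin": 0},
    {"slide": [0, 0, 0], "spin": 0},
    {"slide": [0, 0, 0], "spin": 0},
    {"slide": [0, 0, 0], "spin": 0},
  ],
  hand=0,
)

```text
t: 12.97
eef_pos: [453.3, 93.1, 43.1]
tcp_rot: [3.141, 0.0, -3.141]
ft_force: [-0.0, -0.8, 1.2]
opening: 0.945
grip_force: 0.0
```

carry_out(
  moves=[
    {"slide": [0, 0, -0.03], "spin": 0},
    {"slide": [0, 0, -0.06], "spin": 0},
    {"slide": [0, 0, -0.07], "spin": 0},
    {"slide": [0, 0, -0.07], "spin": 0},
    {"slide": [0.005, -0.08, 0], "spin": 0},
    {"slide": [0.005, -0.08, 0], "spin": 0},
    {"slide": [0.005, -0.08, 0], "spin": 0},
    {"slide": [0.005, -0.08, 0], "spin": 0},
    {"slide": [0.005, -0.08, 0], "spin": 0},
    {"slide": [0.005, -0.08, 0], "spin": 0},
    {"slide": [0.005, -0.08, 0], "spin": 0},
    {"slide": [0.005, -0.08, 0], "spin": 0},
  ],
)

```text
t: 13.97
eef_pos: [436.9, -164.5, 135.1]
tcp_rot: [3.142, 0.0, -3.142]
ft_force: [1.1, -0.5, 1.6]
opening: 0.999
grip_force: 0.0
```

carry_out(
  moves=[
    {"slide": [0.005, -0.07, 0], "spin": 0},
    {"slide": [0.005, -0.07, 0.03], "spin": 0},
    {"slide": [0.005, -0.07, 0.03], "spin": 0},
    {"slide": [0.005, -0.07, 0.03], "spin": 0},
    {"slide": [0, 0, 0], "spin": 0},
    {"slide": [0, 0, 0], "spin": 0},
  ],
)

```text
t: 14.47
eef_pos: [428.7, -275.7, 98.3]
tcp_rot: [3.141, -0.001, 3.139]
ft_force: [0.1, -0.1, -0.4]
opening: 1.0
grip_force: 0.0
```

Run:
```python
from h import *
s=state();print(s['eef_pos'],s['joints'].round(2),togo([427.7,-276.7,4.8]))
S=read_camera('side')
cv2.imwrite('pics/s7.png',cv2.resize(S['color'][100:340,170:330,::-1],None,fx=2.5,fy=2.5))
```

```text
[ 428.71175758 -275.6918899    98.29077167] [-0.7   0.49  1.96  0.    0.69 -2.27] [ 0.0023 -0.0028  0.2337]
```

View pics/s7.png

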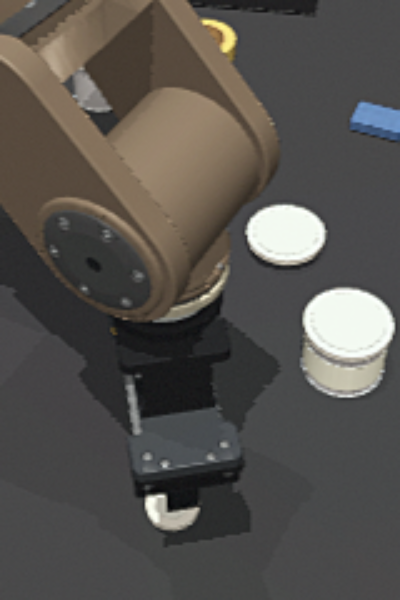

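The arm hides the tins, but the hand is over the small lid at (172,510). I'll go down and grip it.

carry_out(
  moves=[
    {"slide": [0.002, -0.003, 0.06], "spin": 0},
    {"slide": [0, 0, 0.06], "spin": 0},
    {"slide": [0, 0, 0.05], "spin": 0},
    {"slide": [0, 0, 0.03], "spin": 0},
    {"slide": [0, 0, 0.02], "spin": 0},
    {"slide": [0, 0, 0.013], "spin": 0},
    {"slide": [0, 0, 0], "spin": 0},
    {"slide": [0, 0, 0], "spin": 0},
  ],
)

```text
t: 15.18
eef_pos: [428.8, -275.9, 6.4]
tcp_rot: [-3.141, 0.001, -3.141]
ft_force: [-0.4, -0.1, -0.2]
opening: 1.002
grip_force: 0.0
```

carry_out(
  moves=[
    {"slide": [0, 0, 0], "spin": 0},
    {"slide": [0, 0, 0], "spin": 0},
    {"slide": [0, 0, 0], "spin": 0},
    {"slide": [0, 0, 0], "spin": 0},
    {"slide": [0, 0, 0], "spin": 0},
    {"slide": [0, 0, 0], "spin": 0},
    {"slide": [0, 0, 0], "spin": 0},
    {"slide": [0, 0, 0], "spin": 0},
    {"slide": [0, 0, 0], "spin": 0},
  ],
  hand=1,
)

```text
t: 15.93
eef_pos: [428.5, -276.2, 5.8]
tcp_rot: [3.142, 0.0, -3.141]
ft_force: [0.4, -0.4, 0.1]
opening: 0.455
grip_force: 30.0
```

carry_out(
  moves=[
    {"slide": [0, 0, -0.04], "spin": 0},
    {"slide": [0, 0, -0.06], "spin": 0},
    {"slide": [0, 0, -0.08], "spin": 0},
    {"slide": [-0.001, 0.067, 0], "spin": 0},
    {"slide": [0, 0.067, 0], "spin": 0},
    {"slide": [0, 0.067, 0], "spin": 0},
    {"slide": [0, 0.067, 0], "spin": 0},
    {"slide": [0, 0.067, 0], "spin": 0},
    {"slide": [0, 0.067, 0], "spin": 0},
    {"slide": [0, 0.065, 0], "spin": 0},
    {"slide": [0, 0, 0.04], "spin": 0},
    {"slide": [0, 0, 0], "spin": 0},
  ],
)

```text
t: 16.93
eef_pos: [428.3, -88.0, 60.7]
tcp_rot: [3.141, -0.002, -3.139]
ft_force: [-0.8, -0.1, -0.0]
opening: 0.452
grip_force: 30.0
```

Run:
```python
from h import *
S=read_camera('side');p=state()['eef_pos'];print(p,togo([429.1,-89.5,33.4]))
for q in (p+[0,0,15],[429.1,-89.5,40]): print((proj(S,q)-[160,140]+.5)*5-.5)
cv2.imwrite('pics/s8.png',cv2.resize(S['color'][140:260,160:300,::-1],None,fx=5,fy=5))
```

```text
[428.55604937 -88.83878415  61.32870231] [-0.0015 -0.0017  0.0698]
[330.59686164 370.72563361]
[335.94921085 423.56901402]
```

View pics/s8.png

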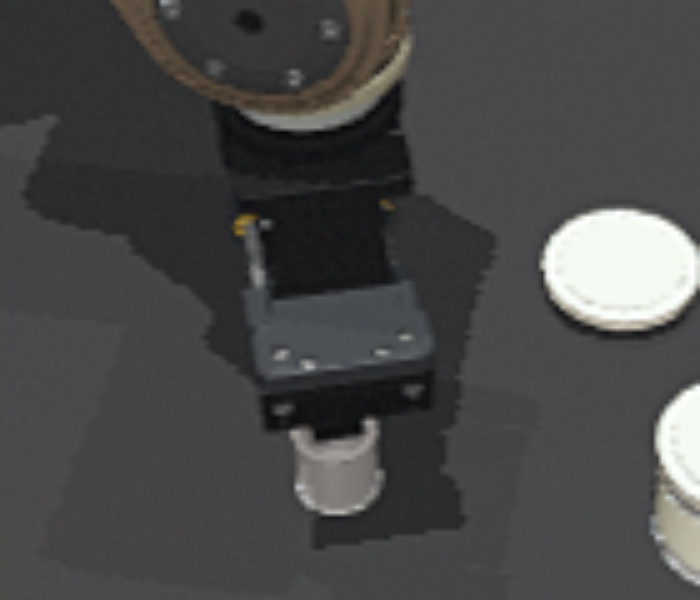

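The tin at (336,455) sits where predicted under the hand, and the lid is hidden behind the palm. I'll lower it in small steps.

carry_out(
  moves=[
    {"slide": [-0.003, -0.001, 0.02], "spin": 0},
    {"slide": [0, 0, 0.012], "spin": 0},
    {"slide": [0, 0, 0.012], "spin": 0},
    {"slide": [0, 0, 0.01], "spin": 0},
    {"slide": [0, 0, 0.008], "spin": 0},
    {"slide": [0, 0, 0.004], "spin": 0},
    {"slide": [0, 0, 0.004], "spin": 0},
    {"slide": [0, 0, 0], "spin": 0},
    {"slide": [0, 0, 0], "spin": 0},
  ],
)

```text
t: 17.73
eef_pos: [430.1, -89.8, 33.8]
tcp_rot: [3.141, 0.0, -3.142]
ft_force: [0.4, -0.7, -0.3]
opening: 0.45
grip_force: 30.0
```

carry_out(
  moves=[
    {"slide": [0, 0, 0], "spin": 0},
    {"slide": [0, 0, 0], "spin": 0},
    {"slide": [0, 0, 0], "spin": 0},
    {"slide": [0, 0, 0], "spin": 0},
    {"slide": [0, 0, 0], "spin": 0},
    {"slide": [0, 0, 0], "spin": 0},
    {"slide": [0, 0, 0], "spin": 0},
  ],
  hand=0,
)

```text
t: 18.32
eef_pos: [430.1, -89.8, 33.8]
tcp_rot: [3.142, 0.0, -3.141]
ft_force: [-0.0, -0.3, -0.2]
opening: 0.889
grip_force: 0.0
```

carry_out(
  moves=[
    {"slide": [0, 0, -0.03], "spin": 0},
    {"slide": [0, 0, -0.06], "spin": 0},
    {"slide": [0, 0, -0.08], "spin": 0},
    {"slide": [0, 0, -0.08], "spin": 0},
    {"slide": [-0.03, -0.08, 0], "spin": 0},
    {"slide": [-0.03, -0.09, 0], "spin": 0},
    {"slide": [-0.03, -0.09, 0], "spin": 0},
    {"slide": [-0.03, -0.09, 0], "spin": 0},
    {"slide": [-0.03, -0.09, 0], "spin": 0},
    {"slide": [-0.03, -0.09, 0], "spin": 0},
    {"slide": [0, -0.09, 0], "spin": 0},
    {"slide": [0, 0, 0], "spin": 0},
  ],
)

```text
t: 19.32
eef_pos: [502.3, -343.3, 133.3]
tcp_rot: [-3.14, 0.001, 3.139]
ft_force: [-0.7, 0.6, 0.3]
opening: 0.997
grip_force: 0.0
```

Run:
```python
from h import *
S=read_camera('side');T=read_camera('top');print(state()['eef_pos'])
a=cv2.resize(S['color'][100:250,180:330,::-1],None,fx=4,fy=4);cv2.imwrite('pics/s9.png',a)
cv2.imwrite('pics/t9.png',cv2.resize(T['color'][130:260,110:330,::-1],None,fx=3.5,fy=3.5))
```

```text
[ 501.5458868  -338.5542474   133.13609136]
```

View pics/s9.png

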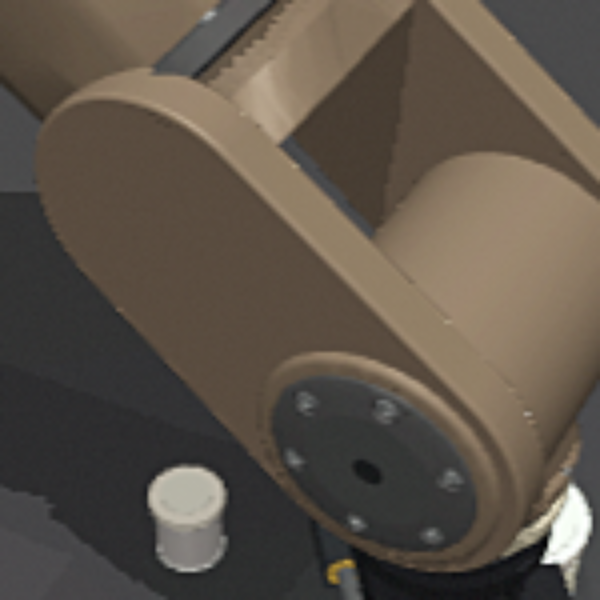

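View pics/t9.png

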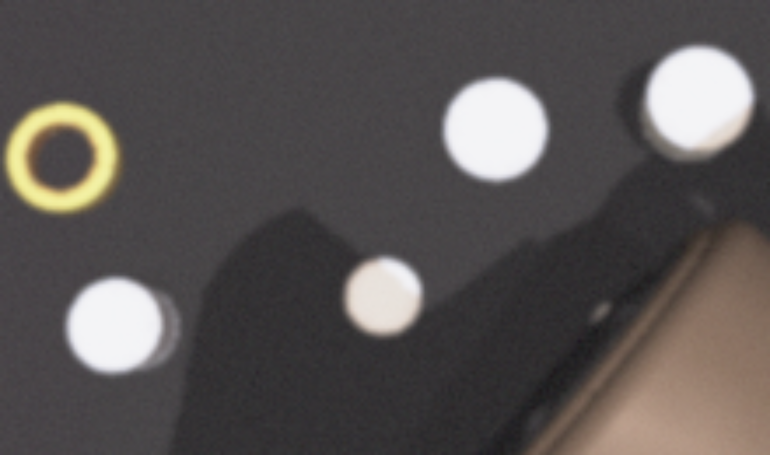

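The small lid is level on its tin at (187,500) in the side crop. From above, the large (115,325) and medium (384,296) lids look centred. The arm blocks the side view of the medium tin, so I'll move it aside for one last check.

carry_out(
  moves=[
    {"slide": [-0.02, 0.085, -0.01], "spin": 0},
    {"slide": [-0.02, 0.085, -0.01], "spin": 0},
    {"slide": [-0.02, 0.085, -0.01], "spin": 0},
    {"slide": [-0.02, 0.085, -0.01], "spin": 0},
    {"slide": [-0.02, 0.085, -0.01], "spin": 0},
    {"slide": [-0.02, 0.085, -0.01], "spin": 0},
    {"slide": [-0.02, 0.085, 0], "spin": 0},
    {"slide": [-0.02, 0.085, 0], "spin": 0},
    {"slide": [-0.02, 0.085, 0], "spin": 0},
    {"slide": [-0.02, 0.085, 0], "spin": 0},
    {"slide": [-0.02, 0.085, 0], "spin": 0},
    {"slide": [0, 0, 0], "spin": 0},
  ],
)

```text
t: 20.42
eef_pos: [589.8, 42.3, 158.0]
tcp_rot: [3.141, 0.0, -3.137]
ft_force: [-1.2, 0.2, 0.7]
opening: 1.0
grip_force: 0.0
```

Run:
```python
from h import *
S=read_camera('side')
cv2.imwrite('pics/s10.png',cv2.resize(S['color'][100:250,180:330,::-1],None,fx=4,fy=4))
```

```text
(no output)
```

View pics/s10.png

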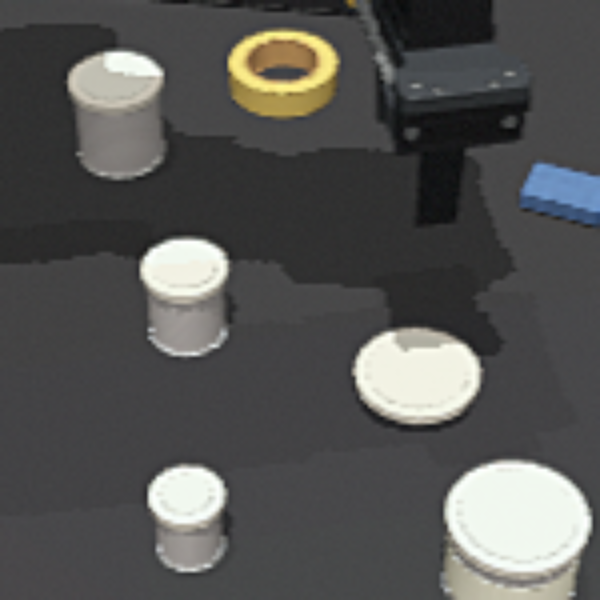

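All three lids sit level on upright tins: large (116,80), medium (185,270) and small (187,497). The tape, spare lid and closed tin haven't moved, so I'm handing in.

```bash
python3 -c "
from cell import *
print(job_done())"
```

```text
the job is handed in; nothing more can be done
None
```

All three tins are closed with their matching lids and stand upright, and the spare lid, closed tin and tape look unmoved in the last pictures; I handed the job in at about 20 s of the 96 s allowed.

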